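Open the pressure cap of the wax melter's water tank

ROBOT

A 6-joint arm with a two-finger parallel gripper is mounted at the origin on the work surface. World frame = base frame: x ahead of the robot, y to its left, z up, the work surface at z = 0. Lengths are in m, angles in rad, forces in N, time in s.
With the tool pointing down it reaches from about 0.325 to 0.85 m from the base axis. Payload 15.5 kg.
Tool frame: the origin (TCP) lies on the centre line of the jaws, within the pads' length; the fingertips stand 25 mm ahead of it and the grasp point (between the pads) lies 6 mm ahead of it; x points along the fingers, y is the direction in which the jaws open and shut, and the axes are right-handed (so a half turn about x gives the same grasp; the last joint's range is limited). The gripper opens to 91 mm and grips with 3 to 60 N. Pads are 32 mm wide; open, the fingers measure 118 mm over their backs; the gripper's body (76 mm by 178 mm) begins 60 mm behind the grasp point.
Start: joints at [1.046, 0.494, 1.345, -0, 1.302, -0.096], TCP at [0.26, 0.568, 0.239] pointing down, gripper open.
Joint ranges: [-2.91, 2.91], [-0.82, 2.16], [0.22, 2.67], [-1.22, 4.37], [0.12, 2.79], [-3.08, 3.08]. Speed limits (rad/s): [1.89, 1.89, 2.57, 3.01, 3.01, 3.01].

INTERFACE

Orientations are given as [roll, pitch, yaw] about the fixed x, y, z axes, in that order (R = Rz(yaw) Ry(pitch) Rx(roll)).
In Python, from cell import state, get_image, close_job gives the robot as it stands.
- The arm moves only by the tool carry_out, never from a script. Its argument "deltas" is a list of rows, each a list of 2 entries, a list of its own where there are three numbers: the shift along the tool's x, y, z in mm, then the turn about the tool's x in rad. In form: [[[x, y, z], spin], ...]. A call has 1 to 12 rows; each row is the pose to reach, as a shift and turn from the pose measured when the call began, along the tool's axes at that moment; what a row does not reach only later rows make up. A row lasts 1/8 s, in which the tool goes at most 62.5 mm and 10.7 degrees, less where a joint would pass 70% of its speed; a pose out of reach is approached as far as the arm can. A call with a gripper value outside its range is refused whole. "grip" is the closure, from -1 (fully open) to 1 (shut), set as the call begins (left out, the last holds). The fingers move at their own pace and stop on an object; "squeeze" is the grip in N (left out, the last holds). Time passes only in rows, so rows that repeat a pose let the fingers close. It gives the time, the measured TCP pose, the force and the opening at its end, in the units of the state.
- state(): the state, without advancing time (a new reading comes with each control period).
- get_image(name): name is "side" or "top"; returns a dict with "color" (400x640x3 uint8, red, green, blue), "mtx" (3x3 intrinsics, pixels), "dist" ([k1, k2, p1, p2, k3] as OpenCV has them; the pictures are not rectified), "eye" and "attitude" of the camera in the world. Camera axes: x right, y down, z forward; pixel columns grow to the right and rows downward; lengths in m; the calibration is good to about 2 mm. A picture is of the moment at which its call begins. There is no depth.
- close_job(): hands the job in, once; it reports no verdict.
The state is a dict: "time": time; "joint_pos": joint angles; "joint_velocities": joint speeds; "joint_torque": joint torques, N m; "position": TCP position; "orientation": TCP orientation; "wrist_force": force on the tool from outside, world axes, zero at the start; "wrist_torque": the same for the moment, N m; "finger_gap": opening from 0.0 (shut) to 1.0 (fully open).
Only numpy, scipy, OpenCV 4.12 (cv2) and the standard library are available. Lean on these libraries where they do the work, as an engineer would, in place of code of your own. Each camera call takes 0.05 s, during which the arm holds its last target. There are 200 camera calls.

TASK

Open the steel water tank for topping up: turn its black pressure cap anticlockwise to the first stop, without forcing it, and wait there a good second without pressing, then push it down, turn it on past the stop as far as it goes, and lift it off the sloping neck. Set it down gently on the floor of the flat aluminium tray, standing on its stem with the bar handle up, let go, and leave everything else where it stands.

Things in the scene. Friction and masses are not known exactly. Their poses are not given: they have to be found in the camera images.
- tank: Fixed steel water tank, its neck (57 mm across) leaning 25 deg from vertical, roughly to the robot. Origin: centre of the neck's mouth, 175 mm above the table; z out along the neck, y level, x up the slope. The box (200 wide, top 140 above the table) reaches from 35 mm before the mouth's centre to 205 behind; a brass valve, 150 mm behind it, is 24 mm higher than the mouth.
- cap: Black pressure cap, 0.14 kg, loose, held in the neck by two lugs. Origin: centre of the stem's underside; z along the axis to the handle; x along bar handle and lugs. From the underside up: stem 28 mm across, lugs at its foot (44 over their ends, 8 wide, 5 thick); disc 16 to 24 mm, 63 across, skirt down to 10; bar handle 24 to 52 mm, 50 long (x), 14 thick (y).
- cap_grip (a point): Centre of the bar handle, 38 mm above the stem's underside, 14 mm above the disc. Turn of the cap's x from the tank's x, anticlockwise seen from outside: -0.05 to 0.1 rad at first; first stop between 0.27 and 0.67, differs each time, to be felt; hard end about 1.45, where the lugs face gaps and the cap lifts straight out. Turning takes under 0.3 N m; it stays where it is left.
- plunger (a joint): Spring plunger in the neck under the cap, m: 0 at the start, negative as the cap is pressed in, +0.006 when it is free. Pushes the cap out with 6 N, 10 N when fully in. Unpressed, the cap's origin lies 9 mm below the mouth. It passes the first stop only when pressed in 5 mm or more along the neck; at 7 mm the disc meets the neck. At the gaps it springs out 6 mm.
- tray: Fixed flat aluminium tray, 180 by 180 mm, rim 16 mm high, walls and floor 4 mm thick. Origin: centre of its underside, on the table; x, y along its sides.
- jar_a: Open black candle jar, 80 mm across, 95 mm tall. A bystander; origin at the centre of its underside.
- jar_b: Open black candle jar, 80 mm across, 95 mm tall. A bystander; origin at the centre of its underside.
- scent: Amber bottle, 42 mm across, 105 mm tall. A bystander; origin at the centre of its underside.
- jug: White jug, 100 mm across with a handle, 130 mm tall. A bystander; origin at the centre of its underside.
- jar_lid: Flat steel jar lid, 82 mm across, 10 mm thick, lying flat. A bystander; origin at the centre of its underside.
- spoon: Spoon, 190 mm long, lying on the table. A bystander; origin at the middle of its underside.
- wick_bar: Thin aluminium wick bar, 100 mm long, lying flat. A bystander; origin at the centre of its underside.
Mind the look-alikes: they are no part of the job. Of the things like the cap, leave any that is turquoise or white; of the rest the smaller one is meant.

How it is judged:
By the outcome, as a careful person would: the job done as asked, in the order asked, and still so for the second after the job is handed in, with the robot touching nothing.
It also fails if it takes over 72 s, if anything falls off the work surface, if the arm or the gripper's body presses on something with over 40 N, if the wrist force passes 120 N, or if a joint passes its speed limit or range.

## Working session

There is one attempt and no reset: what is moved stays moved. The work goes in short steps, Python scripts to look and compute and a tool call to move; the robot and the scene stay as the last step left them, time stands still between calls to the robot, and variables do not carry over. Pictures are saved under pics/ and viewed, about 8 in all and at most 12, crops included, and the job is handed in when it is done.

Besides the shell and the picture viewer there is one more tool, called after "Request:" as name([rows], argument=value, ...), one row to a line, values as JSON. carry_out: Moves the arm, as the interface text tells. Its arguments: {"type":"object","properties":{"deltas":{"type":"array","items":{"type":"array"}},"grip":{"type":"number"},"squeeze":{"type":"number"}},"required":["deltas"]}

```bash
mkdir -p pics; ls
python3 - <<'E'
from cell import state,get_image
import cv2,json
print(state())
for n in("side","top"):
    d=get_image(n); cv2.imwrite(f"pics/{n}0.png",d["color"][...,::-1]); print(n,d["mtx"],d["dist"],d["eye"],d["attitude"])
E
```

```text
pics
{'time': 0.0, 'joint_pos': array([ 1.04549682e+00,  4.94184843e-01,  1.34617287e+00,  1.37407484e-06,
        1.30255102e+00, -9.55005461e-02]), 'joint_velocities': array([ 4.51934300e-05, -5.93061576e-04,  2.75978307e-04, -5.56151583e-04,
        4.35748606e-04,  3.77525160e-04]), 'joint_torque': array([-3.52181487e-03, -8.78803968e+01, -3.81867814e+01,  7.01443618e-02,
        5.32036205e-02, -9.93656067e-05]), 'position': array([0.26023067, 0.56781854, 0.2383231 ]), 'orientation': array([-1.66730324,  1.56948025, -2.09710256]), 'wrist_force': array([0.02708268, 0.23867221, 0.28429816]), 'wrist_torque': array([ 0.03207257,  0.0660044 , -0.02475009]), 'finger_gap': 0.9941570795484678}
side [[365.45203449   0.         321.21395462]
 [  0.         365.45203449 200.42554889]
 [  0.           0.           1.        ]] [-0.03861047  0.          0.          0.          0.        ] [-0.02152729 -0.55377557  0.89134052] [-2.33742879 -0.01621848 -0.77188768]
top [[374.61499862   0.         313.73166482]
 [  0.         374.61499862 200.69267199]
 [  0.           0.           1.        ]] [-0.02068887  0.          0.          0.          0.        ] [ 0.42607149 -0.00216489  1.2071814 ] [-3.07364671  0.00505363 -1.56320104]
```

View pics/side0.png

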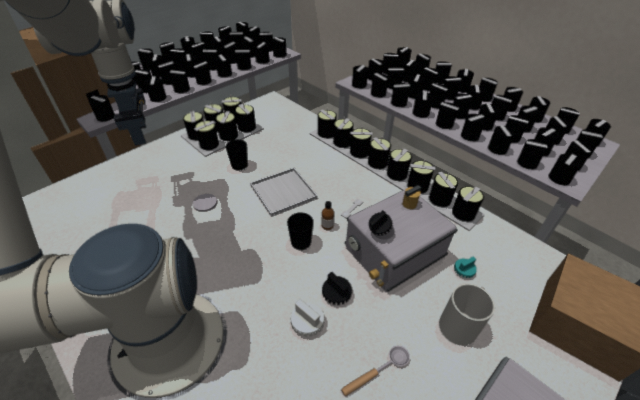

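View pics/top0.png

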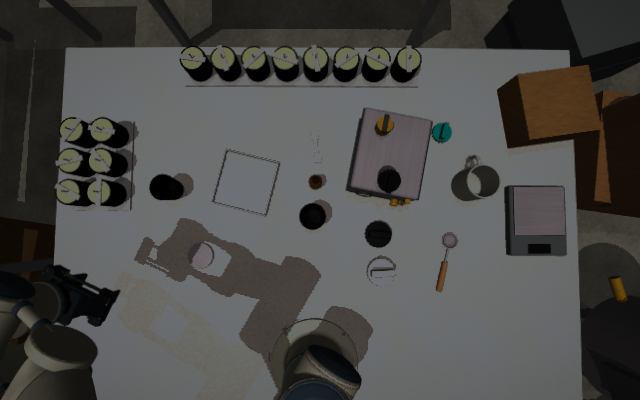

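Candidates: black cap on the tank (side 381,222 / top 389,180), black cap on the table (side 337,290 / top 378,234), white one (308,318), and turquoise one (466,266). The fit is the black cap in the tank's neck; I'll check it against the table one in a close crop.

Run:
```python
import cv2,numpy as np
a=cv2.imread("pics/side0.png")[180:310,320:465]; b=cv2.imread("pics/top0.png")[100:250,340:440]
g=lambda im:(255*(im/255.)**.45).astype('uint8')
a=cv2.resize(g(a),None,fx=4,fy=4,interpolation=2)[:, :]; b=cv2.resize(g(b),None,fx=4,fy=4,interpolation=2)
a=cv2.resize(a,(400,int(130*400/145)))
def ticks(im,x0,y0,s):
    for x in range(0,im.shape[1],int(s*20)): pass
out=np.zeros((600,800,3),'uint8'); out[:a.shape[0],:400]=a; out[:,400:]=b
cv2.imwrite("pics/crop1.png",out)
```

```text
(no output)
```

View pics/crop1.png

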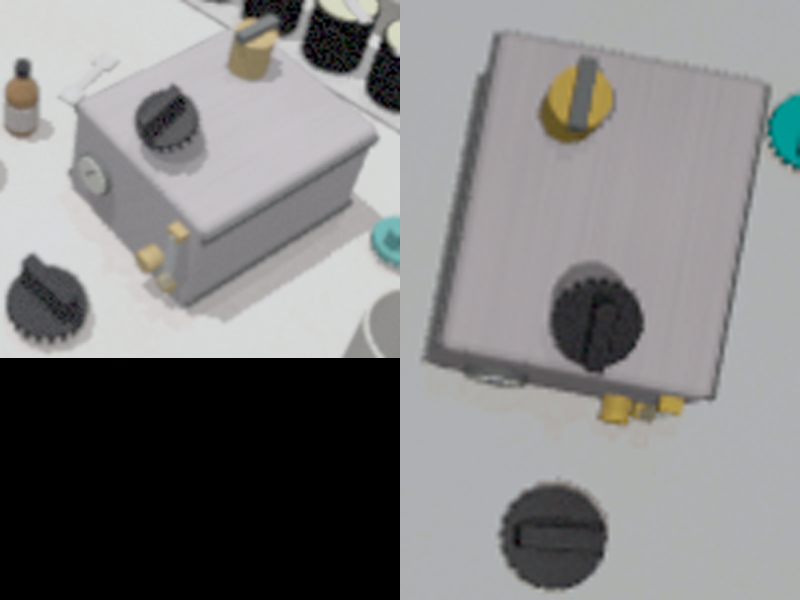

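The tank cap (top 389,181) looks smaller than the table cap (378,234), even though it stands higher, so it is the right one. The interface only shifts and spins, so the tool stays vertical. The plan is to grip the bar with vertical pads. Next I'll fit the tank and tray poses.

```bash
cat > h.py <<'E'
import numpy as np,cv2,pickle
from scipy.spatial.transform import Rotation as R
from scipy.optimize import least_squares
CAM={"side":(365.452,321.214,200.4255,-.03861,[-0.02152729,-0.55377557,0.89134052],[-2.33742879,-0.01621848,-0.77188768]),
"top":(374.615,313.7317,200.6927,-.02069,[0.42607149,-0.00216489,1.2071814],[-3.07364671,0.00505363,-1.56320104])}
def proj(n,P):
    f,cx,cy,k,e,a=CAM[n]; Rm=R.from_euler('xyz',a).as_matrix()
    rv=cv2.Rodrigues(Rm.T)[0]; t=-Rm.T@np.array(e)
    K=np.array([[f,0,cx],[0,f,cy],[0,0,1.]])
    return cv2.projectPoints(np.atleast_2d(P).astype(float),rv,t,K,np.array([k,0,0,0,0.]))[0][:,0]
def solve(obs,fn,x0):  # obs: list (cam, px); fn(x)->pts
    r=lambda x:np.concatenate([proj(c,p)[0]-u for (c,u),p in zip(obs,fn(x))])
    s=least_squares(r,x0); return s.x,np.round(r(s.x).reshape(-1,2),1)
E
python3 - <<'E'
from h import *
from cell import state
S=lambda u,v:("side",(320+u/2.759,180+v/2.759)); T=lambda u,v:("top",(340+(u-400)/4,100+v/4))
s=np.sin(np.radians(25));c=np.cos(np.radians(25))
def tank(x):
    f=np.array([np.cos(x[2]),np.sin(x[2]),0]);l=np.array([-f[1],f[0],0]);m=np.array([x[0],x[1],0]);z=-s*f+c*np.array([0,0,1])
    B=lambda a,b:m+a*f+b*l+[0,0,.14]
    cap=m+[0,0,.175]+.013*z
    return [B(.205,.1),B(.205,-.1),B(-.035,-.1),B(-.035,.1),cap,cap,B(.205,-.1),B(-.035,-.1),B(-.035,.1)]
obs=[T(500,35),T(770,85),T(715,397),T(445,345),T(597,323),S(167,122),S(376,133),S(205,236),S(80,103)]
x,r=solve(obs,tank,[.5,-.2,0]);print("tank",x,r.tolist())
tr=[("top",p) for p in[(228,150),(280,160),(266,215),(213,205)]]
def tray(x):
    f=np.array([np.cos(x[2]),np.sin(x[2]),0]);l=np.array([-f[1],f[0],0])
    return [np.array([x[0],x[1],.016])+a*.09*f+b*.09*l for a,b in((1,1),(1,-1),(-1,-1),(-1,1))]
y,r=solve(tr,tray,[.5,.2,0]);print("tray",y,r.tolist())
st=state();print(R.from_euler('xyz',st["orientation"]).as_matrix().round(3))
E
```

```text
tank [ 0.55354958 -0.20602033 -0.18320905] [[0.6, -1.9], [0.9, -1.6], [0.6, 1.4], [-0.7, 1.2], [0.8, 1.3], [-0.7, -0.8], [2.0, -1.6], [-0.1, -0.2], [-2.1, -0.4]]
tray [ 0.56443507  0.21960989 -0.21082917] [[-2.0, -0.7], [0.3, 1.2], [1.7, 0.9], [-0.1, -1.3]]
[[-0.001  0.417  0.909]
 [-0.001  0.909 -0.417]
 [-1.    -0.001 -0.   ]]
```

```bash
python3 - <<'E'
from h import *
for du in((0,0),(1,0),(0,1)):
  ob=[("top",(389.5+du[0],181+du[1])),("side",(380.7,223.8))]
  print(solve(ob,lambda x:[x[:3],x[:3]],[.55,-.2,.19]))
E
python3 - <<'E'
import cv2,numpy as np
a=cv2.imread("pics/side0.png")[195:255,350:420]; b=cv2.imread("pics/top0.png")[155:215,355:425]
g=lambda im:cv2.resize((255*(im/255.)**.4).astype('uint8'),(400,343),interpolation=cv2.INTER_CUBIC)
cv2.imwrite("pics/crop2.png",np.hstack([g(a),g(b)]))
E
```

```text
(array([ 0.55203749, -0.20496562,  0.18227793]), array([[ 0.2, -0.2],
       [-0.2,  0. ]]))
(array([ 0.55106518, -0.20656712,  0.18447618]), array([[-0.1,  0.1],
       [ 0.1, -0. ]]))
(array([ 0.5497865 , -0.20531416,  0.18405543]), array([[ 0.4, -0.4],
       [-0.6,  0.1]]))
```

View pics/crop2.png

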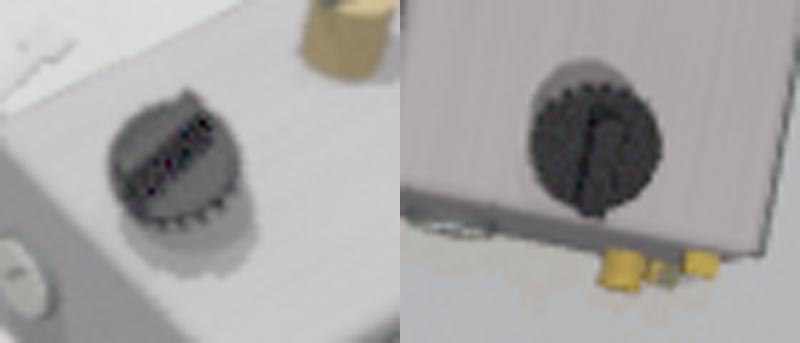

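Request:
carry_out([
  [[-30,0,0],0],
  [[-60,0,0],0],
  [[-90,0,0],0],
  [[-100,0,0],0.18],
  [[-100,-40,10],0.36],
  [[-100,-90,25],0.54],
  [[-100,-140,40],0.72],
  [[-100,-190,60],0.9],
  [[-100,-240,90],1.08],
  [[-100,-290,120],1.26],
  [[-100,-340,150],1.44],
  [[-100,-390,180],1.62],
], grip=-1)

```text
time: 1.6
position: [0.2609, 0.1429, 0.3388]
orientation: [0.267, 1.57, -1.768]
wrist_force: [1.9, 0.3, 1.5]
finger_gap: 1.002
```

Request:
carry_out([
  [[0,35,15],0.12],
  [[0,70,30],0.24],
  [[0,110,48],0.36],
  [[0,150,66],0.5],
  [[0,190,83],0.65],
  [[0,230,100],0.8],
  [[0,270,118],0.95],
  [[0,310,135],1.1],
  [[0,350,153],1.2],
  [[10,385,168],1.25],
  [[20,408,178],1.25],
  [[30,408,178],1.25],
])

```text
time: 3.1
position: [0.5464, -0.2001, 0.3079]
orientation: [0.817, 1.57, -2.47]
wrist_force: [0.1, 1.0, -0.3]
finger_gap: 0.997
```

```bash
cat > st.py <<'E'
from h import *
from cell import state,get_image
import sys
s=state();m=R.from_euler('xyz',s["orientation"]).as_matrix()
np.set_printoptions(precision=4,suppress=True)
M=np.array([.555,-.206,.175]);f=np.array([np.cos(-.183),np.sin(-.183),0]);l=np.array([-f[1],f[0],0])
p=s["position"]; d=p-M
print("t",round(s["time"],2),"pos",p,"yaw_y",np.arctan2(m[1,1],m[0,1]).round(4),"xdir",m[:,0],"gap mm",s["finger_gap"]*91)
print("q",s["joint_pos"],"rel M (f,l,z) mm",1e3*d@f,1e3*d@l,1e3*d[2])
print("F",s["wrist_force"],"T",s["wrist_torque"],"F in f,l,z",s["wrist_force"]@f,s["wrist_force"]@l)
if len(sys.argv)>1:
    cam,x0,y0,w,h,k,fn=sys.argv[1:8];x0,y0,w,h,k=map(int,(x0,y0,w,h,k))
    im=get_image(cam)["color"][y0:y0+h,x0:x0+w,::-1]
    cv2.imwrite("pics/"+fn,cv2.resize((255*(im/255.)**.5).astype('uint8'),None,fx=k,fy=k,interpolation=cv2.INTER_CUBIC))
E
python3 st.py side 320 140 130 110 6 a.png
```

```text
t 3.1 pos [ 0.5464 -0.2001  0.3079] yaw_y -1.7155 xdir [-0.0009 -0.0007 -1.    ] gap mm 90.69992243396061
q [-0.453   0.3736  1.3544 -0.0011  1.4141  1.2626] rel M (f,l,z) mm -9.516702241564534 4.258108707134958 132.93190537679828
F [ 0.0923  1.0215 -0.2712] T [-0.0218  0.1864 -0.0189] F in f,l,z -0.0951502294466543 1.0212495150021008
```

View pics/a.png

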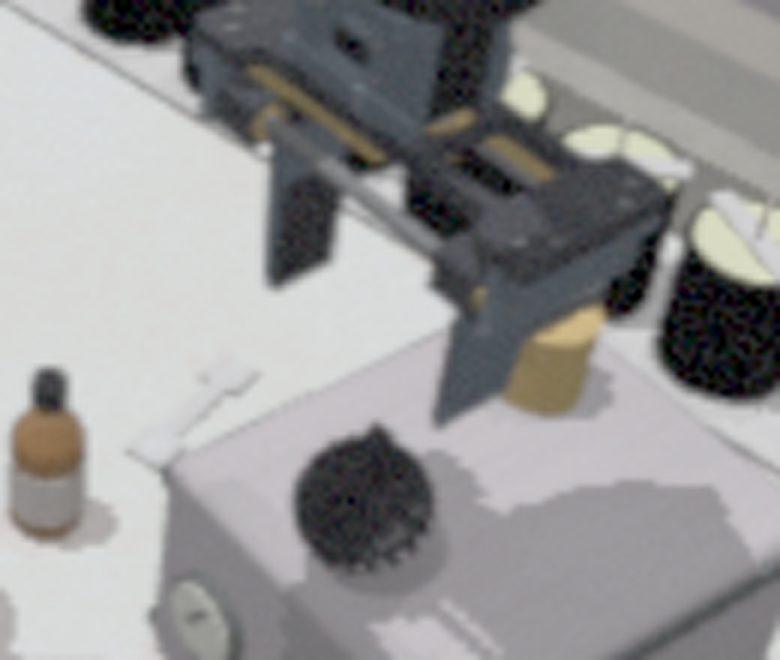

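Request:
carry_out([
  [[30,4,5],0],
  [[55,4,5],0],
  [[70,4,5],0],
  [[78,4,5],0],
  [[83,4,5],0],
  [[83,4,5],0],
])

```text
time: 3.9
position: [0.5397, -0.2022, 0.224]
orientation: [0.076, 1.568, 3.074]
wrist_force: [0.1, 0.1, -0.1]
finger_gap: 0.999
```

Request:
carry_out([
  [[0,0,0],0],
  [[0,0,0],0],
  [[0,0,0],0],
  [[0,0,0],0],
  [[0,0,0],0],
  [[0,0,0],0],
], grip=1, squeeze=6)

```text
time: 4.65
position: [0.5396, -0.2022, 0.224]
orientation: [0.059, 1.568, 3.056]
wrist_force: [0.2, 0.8, -0.1]
finger_gap: 0.371
```

```bash
python3 st.py side 320 140 130 110 6 b.png
```

```text
t 4.65 pos [ 0.5396 -0.2022  0.224 ] yaw_y -1.715 xdir [-0.0026  0.0002 -1.    ] gap mm 33.78313536656544
q [-0.4615  0.4412  1.4859 -0.001   1.2169  1.2538] rel M (f,l,z) mm -15.799505021655161 0.9857904667755388 49.00857633788752
F [ 0.2088  0.7838 -0.1092] T [-0.0389  0.1344  0.05  ] F in f,l,z 0.06262644812227465 0.8087223096274477
```

View pics/b.png

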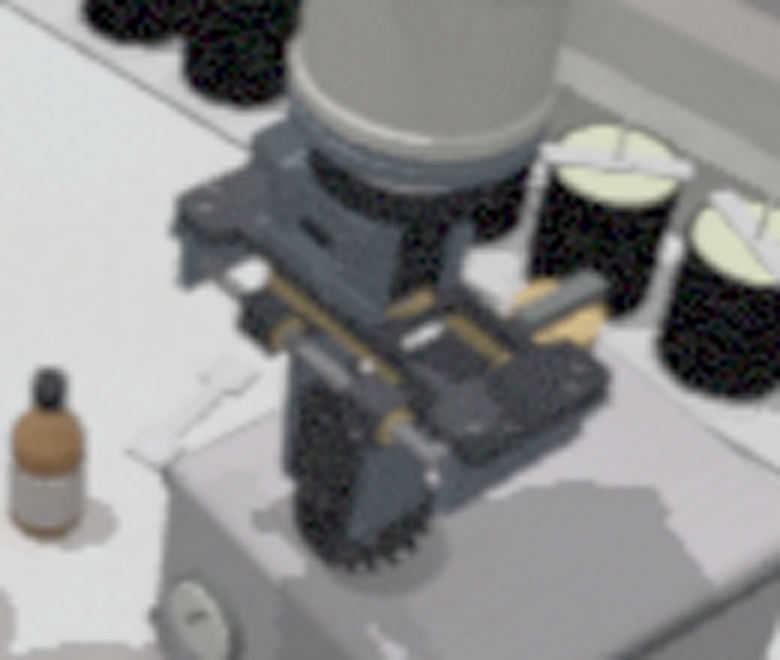

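Fingers straddle the bar; still closing.

Request:
carry_out([
  [[0,0,0],0],
  [[0,0,0],0],
  [[0,0,0],0],
  [[0,0,0],0],
])

```text
time: 5.2
position: [0.5396, -0.202, 0.224]
orientation: [-0.04, 1.568, 2.958]
wrist_force: [-1.0, 4.0, 1.8]
finger_gap: 0.157
```

```bash
python3 st.py
```

```text
t 5.2 pos [ 0.5396 -0.202   0.224 ] yaw_y -1.7149 xdir [-0.0026  0.0005 -1.    ] gap mm 14.254384005744539
q [-0.4614  0.4411  1.4859 -0.0008  1.217   1.2538] rel M (f,l,z) mm -15.847409369455532 1.1385726143021513 49.04476278254827
F [-0.9921  4.0244  1.7983] T [0.6932 0.1817 0.0729] F in f,l,z -1.707942952872684 3.776651650163756
```

Request:
carry_out([
  [[0,-1,0],0],
  [[0,-1,0],-0.04],
  [[0,-1,0],-0.08],
  [[0,-1,0],-0.12],
  [[0,-1,0],-0.12],
], squeeze=15)

```text
time: 5.82
position: [0.5398, -0.2017, 0.224]
orientation: [0.283, 1.568, -2.883]
wrist_force: [-1.6, -5.1, -0.9]
finger_gap: 0.152
```

```bash
python3 st.py
```

```text
t 5.83 pos [ 0.5398 -0.2017  0.224 ] yaw_y -1.5953 xdir [-0.0026 -0.0007 -1.    ] gap mm 13.848913831828837
q [-0.4602  0.441   1.4863 -0.0019  1.2164  1.1358] rel M (f,l,z) mm -15.776547464553243 1.4830134629733276 49.00386321773073
F [-1.6055 -5.0744 -0.9195] T [-1.2095  0.3992 -0.1455] F in f,l,z -0.6552009879871137 -5.281862177782237
```

Request:
carry_out([
  [[0,0.5,0],-0.04],
  [[0,0.5,0],-0.08],
  [[0,0.5,0],-0.08],
])

```text
time: 6.2
position: [0.5398, -0.2025, 0.224]
orientation: [0.428, 1.568, -2.66]
wrist_force: [0.3, -5.6, -2.5]
finger_gap: 0.15
```

```bash
python3 st.py
```

```text
t 6.2 pos [ 0.5398 -0.2025  0.224 ] yaw_y -1.5165 xdir [-0.0025 -0.0013 -1.    ] gap mm 13.683403566203156
q [-0.4612  0.4413  1.4857 -0.0025  1.2162  1.0561] rel M (f,l,z) mm -15.589130025086959 0.6434929280320671 48.99638337515994
F [ 0.3479 -5.5658 -2.5283] T [-1.1249  0.2242 -0.1799] F in f,l,z 1.3549362364758575 -5.409530232927553
```

Request:
carry_out([
  [[0,0,0],-0.03],
  [[0,0,0],-0.05],
  [[0,0,0],-0.05],
])

```text
time: 6.58
position: [0.54, -0.2029, 0.2241]
orientation: [0.677, 1.568, -2.36]
wrist_force: [-0.3, -5.8, 0.3]
finger_gap: 0.154
```

```bash
python3 st.py
```

```text
t 6.58 pos [ 0.54   -0.2029  0.2241] yaw_y -1.4659 xdir [-0.002 -0.002 -1.   ] gap mm 14.041684126091392
q [-0.4613  0.4413  1.4853 -0.0028  1.2158  1.0056] rel M (f,l,z) mm -15.30536386757895 0.3604825648122636 49.12464352470458
F [-0.3288 -5.7574  0.3439] T [-1.2986  0.157  -0.3387] F in f,l,z 0.7244228062125795 -5.721110462396826
```

Request:
carry_out([
  [[0,0.3,0],-0.015],
  [[0,0.3,0],-0.03],
  [[0,0.3,0],-0.03],
])

```text
time: 6.95
position: [0.5402, -0.2035, 0.2243]
orientation: [0.9, 1.568, -2.106]
wrist_force: [0.6, -5.9, -1.1]
finger_gap: 0.156
```

```bash
python3 st.py
```

```text
t 6.95 pos [ 0.5402 -0.2035  0.2243] yaw_y -1.4355 xdir [-0.0015 -0.0026 -1.    ] gap mm 14.170371545958448
q [-0.462   0.4415  1.4846 -0.0032  1.2157  0.9747] rel M (f,l,z) mm -14.980410117638238 -0.21325101949386055 49.26938113138263
F [ 0.642  -5.9303 -1.083 ] T [-1.2733  0.181  -0.3634] F in f,l,z 1.7105008292119739 -5.714428727992393
```

Request:
carry_out([
  [[0,0,0],0],
  [[0,0,0],-0.02],
  [[0,0,0],-0.03],
  [[0,0,0],-0.03],
], squeeze=22)

```text
time: 7.45
position: [0.5404, -0.204, 0.2244]
orientation: [1.102, 1.567, -1.874]
wrist_force: [-0.3, -7.3, -0.9]
finger_gap: 0.152
```

```bash
python3 st.py
```

```text
t 7.45 pos [ 0.5404 -0.204   0.2244] yaw_y -1.4053 xdir [-0.0011 -0.0035 -1.    ] gap mm 13.839399690078464
q [-0.4623  0.4415  1.4843 -0.0038  1.2153  0.9443] rel M (f,l,z) mm -14.727781482213208 -0.7075176053411641 49.37506974370867
F [-0.3356 -7.2537 -0.9493] T [-1.6957  0.2179 -0.4724] F in f,l,z 0.9899999676867763 -7.193708299976646
```

Request:
carry_out([
  [[0,0,0],0],
  [[0,0,0],0],
  [[0,0,0],0],
], grip=0.5)

```text
time: 7.82
position: [0.5404, -0.2038, 0.2243]
orientation: [1.049, 1.567, -1.927]
wrist_force: [-0.8, 0.7, -0.1]
finger_gap: 0.248
```

```bash
python3 st.py
```

```text
t 7.83 pos [ 0.5404 -0.2038  0.2243] yaw_y -1.405 xdir [-0.0012 -0.0031 -1.    ] gap mm 22.53502323811036
q [-0.4621  0.4415  1.4844 -0.0035  1.2154  0.9442] rel M (f,l,z) mm -14.780089665722155 -0.4473319030695101 49.34258242674061
F [-0.8421  0.6627 -0.1476] T [0.096  0.0815 0.012 ] F in f,l,z -0.948613931102441 0.49837636405167296
```

Request:
carry_out([
  [[0,0,0],0],
  [[0,0,0],0],
  [[0,0,0],0],
  [[0,0,0],0],
], grip=1, squeeze=5)

```text
time: 8.32
position: [0.5403, -0.2037, 0.2243]
orientation: [0.981, 1.567, -1.995]
wrist_force: [-1.3, 0.9, 0.7]
finger_gap: 0.169
```

```bash
python3 st.py
```

```text
t 8.32 pos [ 0.5403 -0.2037  0.2243] yaw_y -1.4051 xdir [-0.0014 -0.003  -1.    ] gap mm 15.396017597908333
q [-0.4621  0.4414  1.4845 -0.0035  1.2156  0.9442] rel M (f,l,z) mm -14.904328505186283 -0.44597255805956915 49.348573677318846
F [-1.2572  0.8874  0.7333] T [ 0.2355  0.4985 -0.1311] F in f,l,z -1.397715194716574 0.6437599715144945
```

Request:
carry_out([
  [[0,0,0],0],
  [[0,0,0],0.03],
  [[0,0,0],0.06],
  [[0,0,0],0.06],
], grip=0.5)

```text
time: 8.82
position: [0.5403, -0.2037, 0.2244]
orientation: [1.053, 1.567, -1.984]
wrist_force: [-0.5, 0.6, -0.1]
finger_gap: 0.251
```

Request:
carry_out([
  [[0,0,0],0],
  [[0,0,0],0],
  [[0,0,0],0],
  [[0,0,0],0],
], grip=1, squeeze=5)

```text
time: 9.32
position: [0.5403, -0.2037, 0.2244]
orientation: [1.066, 1.567, -1.97]
wrist_force: [0.0, 0.9, 2.1]
finger_gap: 0.158
```

```bash
python3 st.py
```

```text
t 9.32 pos [ 0.5403 -0.2037  0.2244] yaw_y -1.4659 xdir [-0.0013 -0.003  -1.    ] gap mm 14.38834527714136
q [-0.4621  0.4414  1.4844 -0.0035  1.2156  1.005 ] rel M (f,l,z) mm -14.87955696335033 -0.4626389989444446 49.378903561508594
F [0.0269 0.8847 2.1241] T [0.1486 0.2532 0.0452] F in f,l,z -0.13456845195694514 0.8748486270121352
```

The cap is at its first stop: at a tool turn of 0.29 rad the bar lies flush. Turning the tool on to 0.35 rad did not move the bar. I'll open the fingers, wait over a second without touching, then regrip firmly and press along the neck.

Request:
carry_out([
  [[0,0,0],0],
  [[0,0,0],0],
  [[0,0,0],0],
  [[0,0,0],0],
  [[0,0,0],0],
  [[0,0,0],0],
  [[0,0,0],0],
  [[0,0,0],0],
  [[0,0,0],0],
  [[0,0,0],0],
  [[0,0,0],0],
  [[0,0,0],0],
], grip=0.5)

```text
time: 10.82
position: [0.5403, -0.2038, 0.2244]
orientation: [1.088, 1.567, -1.948]
wrist_force: [-0.5, -0.7, 0.6]
finger_gap: 0.248
```

Request:
carry_out([
  [[0,0,0],0],
  [[0,0,0],0],
  [[0,0,0],0],
  [[0,0,0],0],
], grip=1, squeeze=25)

```text
time: 11.32
position: [0.5403, -0.2038, 0.2244]
orientation: [1.091, 1.567, -1.945]
wrist_force: [-0.7, -0.2, 1.6]
finger_gap: 0.155
```

Request:
carry_out([
  [[1.8,0.2,-0.8],0],
  [[3.6,0.5,-1.6],0],
  [[5.4,0.7,-2.4],0],
  [[5.4,0.7,-2.4],0],
])

```text
time: 11.82
position: [0.5425, -0.2041, 0.2198]
orientation: [1.048, 1.567, -1.988]
wrist_force: [-8.6, 2.6, 16.3]
finger_gap: 0.156
```

```bash
python3 st.py
```

```text
t 11.82 pos [ 0.5425 -0.2041  0.2198] yaw_y -1.4658 xdir [-0.0014 -0.0032 -1.    ] gap mm 14.18158473621238
q [-0.4609  0.4492  1.4848 -0.0038  1.2075  1.0062] rel M (f,l,z) mm -12.67909998568442 -0.4407111378432679 44.77855295828173
F [-8.5688  2.556  16.2592] T [ 0.2333  1.576  -0.0941] F in f,l,z -8.890826790488832 0.9540244306963195
```

Request:
carry_out([
  [[2.2,0.3,-1],0],
  [[2.2,0.3,-1],-0.05],
  [[2.2,0.3,-1],-0.1],
  [[2.2,0.3,-1],-0.15],
  [[2.2,0.3,-1],-0.15],
])

```text
time: 12.45
position: [0.5421, -0.2043, 0.2183]
orientation: [0.479, 1.566, -2.407]
wrist_force: [-15.9, 1.1, 21.8]
finger_gap: 0.171
```

```bash
python3 st.py
```

```text
t 12.45 pos [ 0.5421 -0.2043  0.2183] yaw_y -1.3152 xdir [-0.0037 -0.0033 -1.    ] gap mm 15.541646648042372
q [-0.4608  0.4512  1.4857 -0.005   1.2065  0.8562] rel M (f,l,z) mm -13.03447949952512 -0.6618043895479242 43.32107317465414
F [-15.8698   1.1011  21.7645] T [-0.1777  3.0261 -0.3556] F in f,l,z -15.805180102988423 -1.80527247889513
```

Request:
carry_out([
  [[1.6,0.2,-0.4],-0.04],
  [[1.6,0.2,-0.4],-0.08],
  [[1.6,0.2,-0.4],-0.12],
  [[1.6,0.2,-0.4],-0.12],
], squeeze=30)

```text
time: 12.95
position: [0.5416, -0.2043, 0.2181]
orientation: [0.306, 1.565, -2.46]
wrist_force: [-15.7, 3.5, 29.1]
finger_gap: 0.175
```

```bash
python3 st.py
```

```text
t 12.95 pos [ 0.5416 -0.2043  0.2181] yaw_y -1.195 xdir [-0.0045 -0.0037 -1.    ] gap mm 15.879579946196897
q [-0.4609  0.4511  1.4865 -0.0057  1.2064  0.7361] rel M (f,l,z) mm -13.497017374063045 -0.8069478921346644 43.12227956181503
F [-15.711    3.4521  29.1192] T [ 0.2632  2.8334 -0.6497] F in f,l,z -16.076824126577463 0.5353579190655643
```

Request:
carry_out([
  [[0.7,0,0],0],
  [[0.7,0,0],-0.05],
  [[0.7,0,0],-0.1],
  [[0.7,0,0],-0.15],
  [[0.7,0,0],-0.2],
  [[0.7,0,0],-0.2],
])

```text
time: 13.7
position: [0.5416, -0.2049, 0.2188]
orientation: [0.407, 1.565, -2.159]
wrist_force: [-9.1, -0.2, 21.2]
finger_gap: 0.179
```

```bash
python3 st.py
```

```text
t 13.7 pos [ 0.5416 -0.2049  0.2188] yaw_y -0.9946 xdir [-0.0034 -0.0051 -1.    ] gap mm 16.305050271730288
q [-0.4613  0.45    1.4863 -0.0065  1.2061  0.5356] rel M (f,l,z) mm -13.346061644337805 -1.3716625319495337 43.81991960192735
F [-9.0896 -0.1586 21.2191] T [-0.6014  1.5812 -0.4775] F in f,l,z -8.909001050932462 -1.8101201940537424
```

Request:
carry_out([
  [[0,0,0],0],
  [[0,0,0],-0.05],
  [[0,0,0],-0.1],
  [[0,0,0],-0.15],
  [[0,0,0],-0.2],
  [[0,0,0],-0.25],
  [[0,0,0],-0.25],
])

```text
time: 14.58
position: [0.5424, -0.2063, 0.2202]
orientation: [0.633, 1.563, -1.682]
wrist_force: [-4.7, -6.1, 14.8]
finger_gap: 0.181
```

```bash
python3 st.py
```

```text
t 14.57 pos [ 0.5424 -0.2063  0.2202] yaw_y -0.7442 xdir [-0.0009 -0.008  -1.    ] gap mm 16.493165230614725
q [-0.4621  0.4488  1.4843 -0.0081  1.2057  0.285 ] rel M (f,l,z) mm -12.338087473599138 -2.609041908131041 45.17122547839583
F [-4.6864 -6.1026 14.8151] T [-1.741   0.5831 -0.3364] F in f,l,z -3.497613787964357 -6.853567230717633
```

Request:
carry_out([
  [[0,-1,0],0],
  [[0,-1,0],-0.05],
  [[0,-1,0],-0.1],
  [[0,-1,0],-0.15],
  [[0,-1,0],-0.2],
  [[0,-1,0],-0.25],
  [[0,-1,0],-0.25],
])

```text
time: 15.45
position: [0.5434, -0.2074, 0.2218]
orientation: [0.8, 1.559, -1.264]
wrist_force: [0.4, -7.9, 13.3]
finger_gap: 0.187
```

```bash
python3 st.py
```

```text
t 15.45 pos [ 0.5434 -0.2074  0.2218] yaw_y -0.4938 xdir [ 0.0037 -0.0117 -0.9999] gap mm 16.99005279980575
q [-0.4623  0.4463  1.4836 -0.0094  1.2031  0.0349] rel M (f,l,z) mm -11.178789591651327 -3.490056526130772 46.814682438865105
F [ 0.3797 -7.8889 13.3094] T [-1.831 -0.423 -0.332] F in f,l,z 1.808990648869052 -7.688118945343178
```

Request:
carry_out([
  [[0,-1,0],-0.05],
  [[0,-1,0],-0.1],
  [[0,-1,0],-0.14],
  [[0,-1,0],-0.17],
  [[0,-1,0],-0.17],
])

```text
time: 16.08
position: [0.5444, -0.2087, 0.2234]
orientation: [0.835, 1.553, -1.059]
wrist_force: [2.8, -7.8, 10.8]
finger_gap: 0.186
```

```bash
python3 st.py
```

```text
t 16.07 pos [ 0.5444 -0.2087  0.2234] yaw_y -0.3238 xdir [ 0.0086 -0.0154 -0.9998] gap mm 16.934398558193067
q [-0.4629  0.444   1.483  -0.0106  1.2001 -0.1353] rel M (f,l,z) mm -9.92926192045146 -4.589022742705247 48.40017591259324
F [ 2.8366 -7.8483 10.7801] T [-1.8622 -0.802  -0.3674] F in f,l,z 4.2174550277494305 -7.201037656817775
```

Request:
carry_out([
  [[0,-1,-1],-0.04],
  [[0,-1,-1],-0.07],
  [[0,-1,-1],-0.07],
])

```text
time: 16.45
position: [0.5454, -0.2091, 0.2247]
orientation: [0.853, 1.548, -0.971]
wrist_force: [3.1, -8.1, 9.6]
finger_gap: 0.183
```

```bash
python3 st.py side 330 160 110 90 7 c.png
```

```text
t 16.45 pos [ 0.5454 -0.2091  0.2247] yaw_y -0.2535 xdir [ 0.0129 -0.0188 -0.9997] gap mm 16.639227888874682
q [-0.462   0.4419  1.4828 -0.0119  1.197  -0.2041] rel M (f,l,z) mm -8.851106376243068 -4.786230690136528 49.68971808357103
F [ 3.1184 -8.0879  9.5991] T [-1.8541 -0.6094 -0.2846] F in f,l,z 4.5381488417051585 -7.385323337608246
```

View pics/c.png

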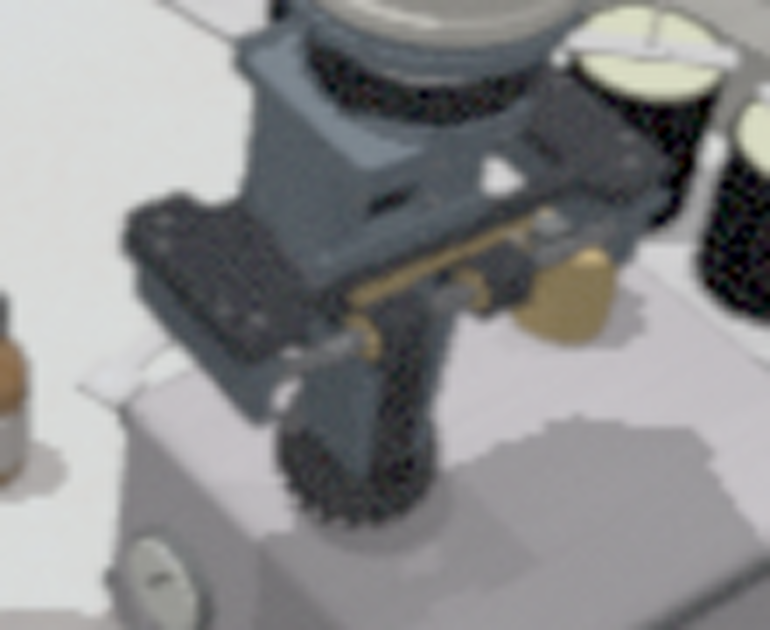

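Request:
carry_out([
  [[0,-0.5,-1],-0.04],
  [[0,-0.5,-1],-0.08],
  [[0,-0.5,-1],-0.08],
])

```text
time: 16.88
position: [0.5467, -0.2095, 0.2259]
orientation: [0.826, 1.543, -0.918]
wrist_force: [2.3, -7.0, 8.2]
finger_gap: 0.179
```

```bash
python3 st.py
```

```text
t 16.88 pos [ 0.5467 -0.2095  0.2259] yaw_y -0.1735 xdir [ 0.0167 -0.0219 -0.9996] gap mm 16.245812213302653
q [-0.4611  0.4404  1.4819 -0.0131  1.1946 -0.2828] rel M (f,l,z) mm -7.520221966529734 -4.946388583920095 50.87283730561565
F [ 2.3013 -6.9561  8.1601] T [-1.7477 -0.6239 -0.222 ] F in f,l,z 3.5287403573705007 -6.421125174119297
```

Request:
carry_out([
  [[-1.8,-0.8,0],0],
  [[-3.6,-1.6,0],0],
  [[-5.4,-2.5,0],0],
  [[-5.4,-2.5,0],0],
])

```text
time: 17.38
position: [0.5442, -0.2087, 0.2314]
orientation: [0.839, 1.543, -0.905]
wrist_force: [0.7, -0.0, 6.1]
finger_gap: 0.16
```

```bash
python3 st.py
```

```text
t 17.38 pos [ 0.5442 -0.2087  0.2314] yaw_y -0.1734 xdir [ 0.017  -0.0217 -0.9996] gap mm 14.556693084820543
q [-0.462   0.4311  1.4814 -0.0127  1.2043 -0.2841] rel M (f,l,z) mm -10.100641043507286 -4.660827534224614 56.39447914805928
F [ 0.6953 -0.0487  6.1499] T [-0.0965 -0.2392 -0.0216] F in f,l,z 0.6925648089959927 0.07866705810739553
```

Request:
carry_out([
  [[-2.7,-1.2,0],0],
  [[-5.4,-2.5,0],0],
  [[-8.1,-3.8,0],0],
  [[-8.1,-3.8,0],0],
])

```text
time: 17.88
position: [0.5401, -0.2079, 0.2395]
orientation: [0.837, 1.543, -0.908]
wrist_force: [-0.1, -0.4, -2.0]
finger_gap: 0.15
```

```bash
python3 st.py side 330 160 110 90 7 d.png
```

```text
t 17.88 pos [ 0.5401 -0.2079  0.2395] yaw_y -0.1735 xdir [ 0.0168 -0.0216 -0.9996] gap mm 13.641685331968926
q [-0.4638  0.4172  1.4808 -0.0125  1.2189 -0.286 ] rel M (f,l,z) mm -14.29063786771081 -4.533813323033119 64.48604172981898
F [-0.0551 -0.4179 -2.0285] T [-0.0454  0.1064 -0.0172] F in f,l,z 0.02184126737891287 -0.42093972337763147
```

View pics/d.png

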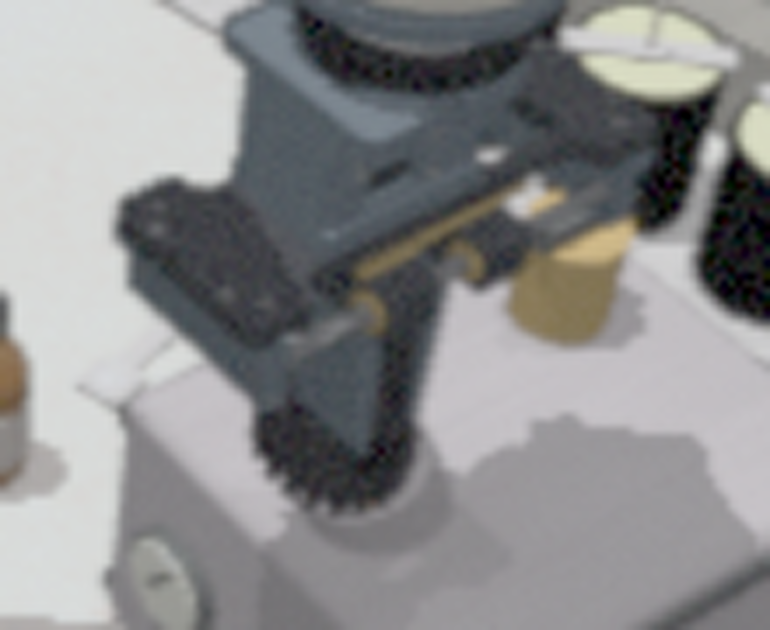

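Request:
carry_out([
  [[-8,-4,0],0],
  [[-16,-7,0],0],
  [[-24,-11,0],0],
  [[-40,-14,0],0],
  [[-60,-14,0],0],
  [[-80,-14,0],0],
  [[-95,-14,0],0],
  [[-95,-14,0],0],
])

```text
time: 18.92
position: [0.5252, -0.2036, 0.3354]
orientation: [0.869, 1.541, -0.876]
wrist_force: [0.9, 0.1, -0.7]
finger_gap: 0.149
```

```bash
python3 st.py side 320 90 160 130 5 e.png
```

```text
t 18.93 pos [ 0.5252 -0.2036  0.3354] yaw_y -0.1734 xdir [ 0.0188 -0.0226 -0.9996] gap mm 13.515679288243186
q [-0.469   0.3125  1.3744 -0.0118  1.4277 -0.2939] rel M (f,l,z) mm -29.772303652342494 -3.0558534428672552 160.37464530274164
F [ 0.9296  0.0724 -0.6897] T [-0.0683  0.0748  0.0112] F in f,l,z 0.9008672895895995 0.2403858922777574
```

View pics/e.png

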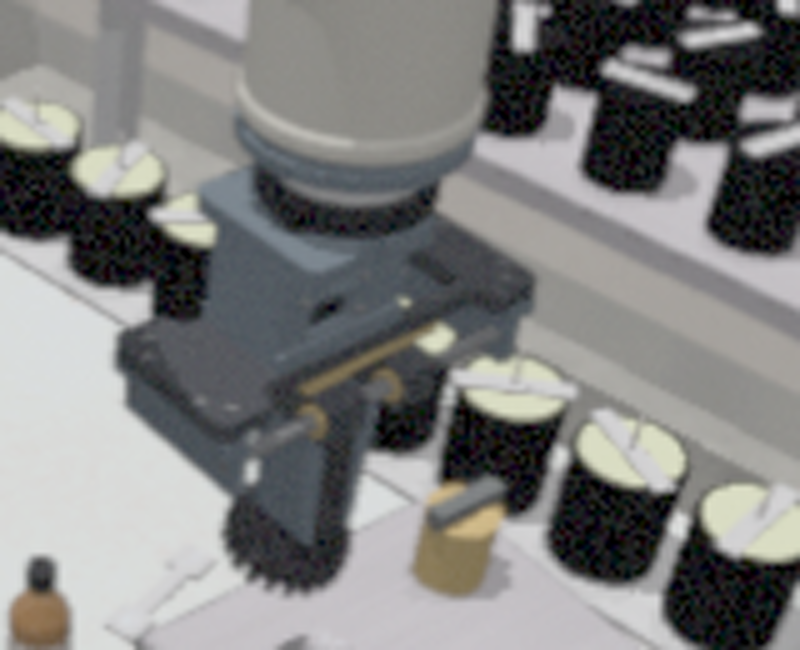

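Request:
carry_out([
  [[0,-2,-20],0],
  [[0,-5,-60],0],
  [[0,-9,-105],0],
  [[0,-13,-150],0],
  [[0,-17,-195],0],
  [[0,-21,-240],0],
  [[0,-25,-285],0],
  [[0,-29,-330],0],
  [[0,-32,-370],0],
  [[0,-34,-400],0],
  [[0,-35,-418],0],
  [[0,-35,-424],0],
])

```text
time: 20.48
position: [0.5633, 0.2211, 0.3252]
orientation: [0.817, 1.543, -0.926]
wrist_force: [0.1, -0.4, -1.0]
finger_gap: 0.149
```

Request:
carry_out([
  [[30,0,0],0],
  [[70,0,0],0],
  [[110,0,0],0],
  [[145,0,0],0],
  [[175,0,0],0],
  [[200,0,0],0],
  [[215,0,0],0],
  [[220,0,0],0],
  [[220,0,0],0],
])

```text
time: 21.6
position: [0.5672, 0.2161, 0.1057]
orientation: [0.83, 1.543, -0.913]
wrist_force: [0.4, -0.1, -0.5]
finger_gap: 0.151
```

```bash
python3 st.py side 210 110 130 110 6 f.png
```

```text
t 21.6 pos [0.5672 0.2161 0.1057] yaw_y -0.1725 xdir [ 0.017  -0.022  -0.9996] gap mm 13.753764345829813
q [ 0.2797  0.6172  1.5366 -0.0312  0.9778  0.4697] rel M (f,l,z) mm -64.84826386908406 417.2496075338178 -69.29307542000255
F [ 0.4402 -0.1012 -0.5132] T [-0.0889  0.0767  0.0123] F in f,l,z 0.45129167793493163 -0.01942064192209879
```

View pics/f.png

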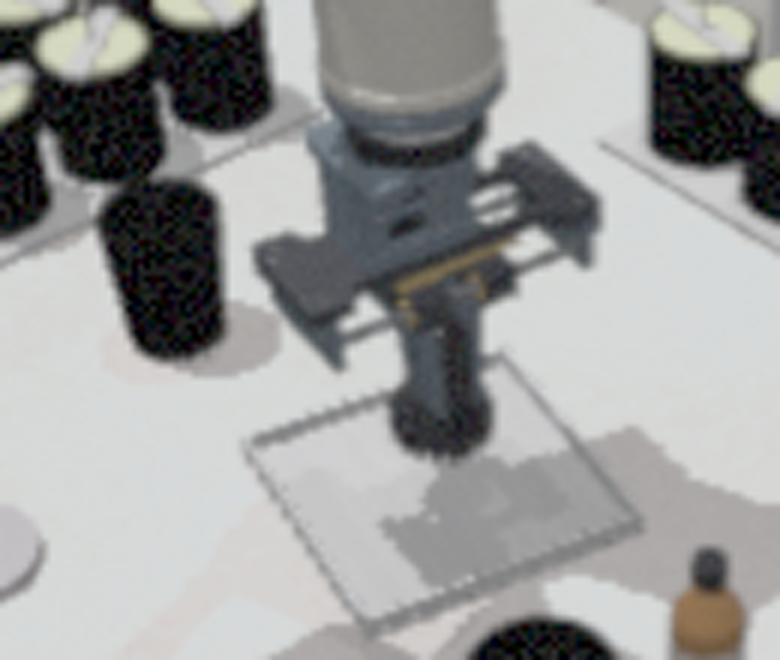

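Request:
carry_out([
  [[12,0,0],0],
  [[22,0,0],0],
  [[30,0,0],0],
  [[34,0,0],0],
  [[34,0,0],0],
])

```text
time: 22.28
position: [0.5678, 0.2154, 0.0717]
orientation: [0.832, 1.543, -0.911]
wrist_force: [-0.3, -0.1, -1.5]
finger_gap: 0.151
```

Request:
carry_out([
  [[2,0,0],0],
  [[3,0,0],0],
  [[3,0,0],0],
])

```text
time: 22.65
position: [0.5682, 0.2155, 0.0692]
orientation: [0.86, 1.543, -0.884]
wrist_force: [-1.2, -0.1, 4.6]
finger_gap: 0.15
```

```bash
python3 st.py
```

```text
t 22.65 pos [0.5682 0.2155 0.0692] yaw_y -0.1724 xdir [ 0.0179 -0.0218 -0.9996] gap mm 13.670238907246208
q [ 0.2782  0.6682  1.5606 -0.033   0.9019  0.4712] rel M (f,l,z) mm -63.76441029833316 416.8071701256003 -105.81695794045686
F [-1.2109 -0.1128  4.6248] T [-0.0528  0.2841 -0.0831] F in f,l,z -1.1701868625898375 -0.3313124687167453
```

Request:
carry_out([
  [[0.3,0,0],0],
  [[0.3,0,0],0],
  [[0.3,0,0],0],
], squeeze=4)

```text
time: 23.02
position: [0.5684, 0.2155, 0.0691]
orientation: [0.881, 1.542, -0.863]
wrist_force: [0.6, 0.1, 4.4]
finger_gap: 0.146
```

```bash
python3 st.py
```

```text
t 23.02 pos [0.5684 0.2155 0.0691] yaw_y -0.1724 xdir [ 0.0185 -0.0216 -0.9996] gap mm 13.30749415362266
q [ 0.2782  0.6684  1.5605 -0.033   0.9011  0.4712] rel M (f,l,z) mm -63.53712152560128 416.94548986949013 -105.91588684110886
F [0.5699 0.1317 4.4368] T [-0.0133 -0.0273 -0.0152] F in f,l,z 0.5364276719026912 0.23325992686131639
```

Request:
carry_out([
  [[0,0,0],0],
  [[0,0,0],0],
  [[0,0,0],0],
  [[0,0,0],0],
  [[0,0,0],0],
  [[0,0,0],0],
], grip=0)

```text
time: 23.78
position: [0.5683, 0.2156, 0.0691]
orientation: [0.877, 1.542, -0.867]
wrist_force: [-0.1, -0.2, 0.1]
finger_gap: 0.499
```

```bash
python3 st.py side 210 110 130 110 6 g.png
```

```text
t 23.77 pos [0.5683 0.2156 0.0691] yaw_y -0.1724 xdir [ 0.0184 -0.0216 -0.9996] gap mm 45.43538948369022
q [ 0.2783  0.6684  1.5605 -0.033   0.9012  0.4712] rel M (f,l,z) mm -63.594005290295186 416.9440295873541 -105.92861952468579
F [-0.146  -0.208   0.1498] T [-0.092   0.0948  0.0072] F in f,l,z -0.10570602621673549 -0.2310859628130257
```

View pics/g.png

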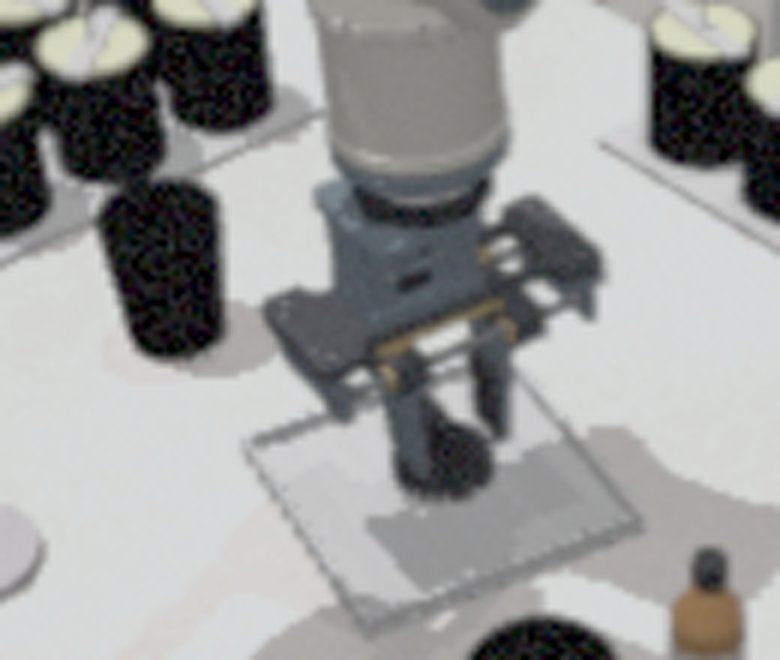

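Released and standing. I'll raise the arm straight up and take the final look.

Request:
carry_out([
  [[-10,0,0],0],
  [[-25,0,0],0],
  [[-50,0,0],0],
  [[-90,0,0],0],
  [[-130,0,0],0],
  [[-170,0,0],0],
  [[-200,0,0],0],
  [[-200,0,0],0],
  [[-200,0,0],0],
])

```text
time: 24.95
position: [0.5643, 0.2198, 0.2691]
orientation: [0.878, 1.542, -0.866]
wrist_force: [-0.0, -0.1, -0.9]
finger_gap: 0.501
```

```bash
python3 st.py
python3 - <<'E'
from cell import get_image
import cv2,numpy as np
g=lambda im:(255*(im[...,::-1]/255.)**.6).astype('uint8')
s=g(get_image("side")["color"]);t=g(get_image("top")["color"])
z=lambda im,k:cv2.resize(im,None,fx=k,fy=k,interpolation=cv2.INTER_CUBIC)
o=np.zeros((600,800,3),'uint8'); o[:350,:400]=cv2.resize(s[150:237,240:340],(400,350),interpolation=2); o[:350,400:]=cv2.resize(s[180:292,335:463],(400,350),interpolation=2)
o[350:,:400]=cv2.resize(t,(400,250));o[350:,400:]=cv2.resize(t[100:250,200:440],(400,250))
cv2.imwrite("pics/h.png",o)
E
```

```text
t 24.95 pos [0.5643 0.2198 0.2691] yaw_y -0.1724 xdir [ 0.0184 -0.0216 -0.9996] gap mm 45.619369139587896
q [ 0.2869  0.4351  1.362  -0.0267  1.3331  0.4656] rel M (f,l,z) mm -68.30234044174689 420.36389165490687 94.1397577546596
F [-0.0288 -0.1248 -0.862 ] T [-0.0638  0.0934  0.011 ] F in f,l,z -0.005634090396553507 -0.12797208275007355
```

View pics/h.png

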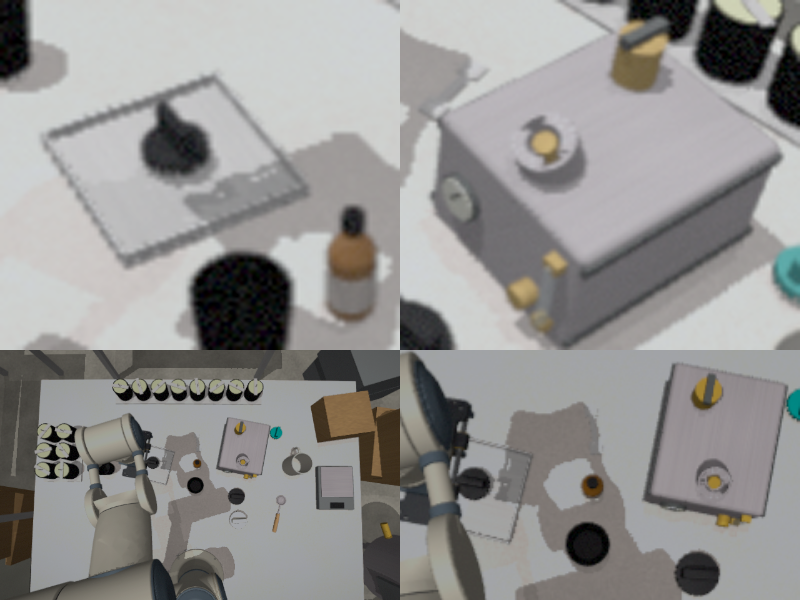

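The cap stands upright in the tray with its handle up. The neck is open, the brass plunger shows, and nothing else has moved.

```bash
python3 -c "
from cell import close_job
print(close_job())"
```

```text
the job is handed in; nothing more can be done
None
```

The cap is off and standing on its stem in the tray, bar handle up, with the neck open. I handed the job in at about 25 s of the 72 s allowed.

- **First stop:** I turned the cap anticlockwise until it would not follow, at about 0.3 rad. I checked this with a light regrip. While finding the stop the wrist torque briefly reached 0.47 N m with the bar slipping in the pads.
- **Wait and press:** With the fingers open, I waited more than a second without touching it. I then pressed it in about 6 mm along the neck, with at most about 33 N, and turned it on past the stop.
- **Hard end:** I never felt a sharp end. The tool went to about 1.58 rad with the torque falling, past the stated 1.45 rad. The plunger's push of about 6 N and then a free lift showed the lugs were in the gaps.
- **Placing:** I lifted it along the neck axis, lowered it onto the tray floor at about 6 N contact force, and released it.

The last pictures show the cap upright near the tray's centre and the bystanders I could see standing where they were. The left-hand jar and the jar lid were partly hidden by the arm. The wrist force was near zero with the gripper well clear of the cap.

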